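# Wedge the ring blocks tight in the jewellery tray

### The arm

A 7-joint arm with a two-finger parallel gripper is mounted at the origin on the work surface. World frame = base frame: x ahead of the robot, y to its left, z up, the work surface at z = 0. Lengths are in m, angles in degrees, forces in N, time in s.
With the tool pointing down it reaches from about 0.425 to 0.875 m from the base axis. Payload 4.7 kg.
Tool frame: the origin (TCP) lies at the very end of the fingers, on their centre line; the grasp point (between the pads) lies env.hold_point_z behind it (env.hold_point_z is the distance from the TCP to the grasp point, in m); z points along the fingers, y is the line along which they close (so a half turn about z gives the same grasp; the last joint's range is limited). The gripper opens to 87 mm and grips with 3 to 60 N. Pads are 19 mm wide; open, the fingers measure 117 mm over their backs; the gripper's body (75 mm by 190 mm) begins 51 mm behind the grasp point.
Start: joints at [-71.958, 18.392, -4.016, 83.108, 1.295, 78.541, -3.26], TCP at [0.193, 0.621, 0.223] pointing down, gripper open.
Joint ranges: [-163.93, 163.93], [-17.29, 119.83], [-79.2, 71.16], [3.27, 140.29], [-89.18, 269.18], [5.43, 117.66], [-154.24, 154.24]. Speed limits (degrees/s): [147.25, 147.25, 180, 180, 180, 180, 180].

### API

Orientations are given as [roll, pitch, yaw] about the fixed x, y, z axes, in that order (R = Rz(yaw) Ry(pitch) Rx(roll)).
In Python, from cell import env gives the robot as it stands.
- The arm moves only by the shell command python3 -m jog 'ROWS' [FORCE]. ROWS is JSON, a list of rows, each an object with "dp": the shift along the tool's x, y, z in cm, a list of three; "twist": the turn about the tool's z in degrees; "fingers": the opening, from 0 (shut) to 1 (fully open). A call has 1 to 8 rows; each row is the pose to reach, as a shift and turn from the pose commanded when the call began, along the tool's axes at that moment; what a row does not reach only later rows make up. A row lasts 1/8 s, in which the tool goes at most 62.5 mm and 10.7 degrees, less where a joint would pass 70% of its speed; a pose out of reach is approached as far as the arm can. A call with a gripper value outside its range is refused whole. The fingers move at their own pace and stop on an object; FORCE is the grip in N (left out, the last holds). Time passes only in rows, so rows that repeat a pose let the fingers close. It gives the time, the measured TCP pose, the force, the opening and the grip force at its end, in the units of the state.
- env.get_obs(): the state, without advancing time (a new reading comes with each control period).
- env.read_camera(name): name is "scene" or "top" or "wrist"; returns a dict with "pixels" (420x560x3 uint8, blue, green, red), "depth" (420x560 float32, m along the optical axis (not along the pixel's ray), 0 where there is no reading), "fx", "fy", "cx", "cy" (pixels), "k1" (the pictures are not rectified: a ray, as slopes to the right and down, at radius r is drawn at 1 + k1 r^2 times it, then the intrinsics apply), "rvec" (rotation vector, rad) and "tvec" (3), from world to camera coordinates, as OpenCV has them. Camera axes: x right, y down, z forward; pixel columns grow to the right and rows downward; lengths in m; the calibration is good to about 2 mm. A picture is of the moment at which its call begins.
- env.sign_off(): hands the job in; it is judged then, once.
The state is a dict: "time_s": time; "qpos": joint angles; "joint_velocities": joint speeds; "effort": joint torques, N m; "tool_pos": TCP position; "tool_rot": TCP orientation; "force": force on the tool from outside, world axes, zero at the start; "wrist_torque": the same for the moment, N m; "grip_width": finger opening in m; "grasp_force": force on a finger pad.
Only numpy, scipy, OpenCV 4.12 (cv2) and the standard library are available. Lean on these libraries where they do the work, as an engineer would, in place of code of your own. Each camera call takes 0.05 s, during which the arm holds its last target. There are 200 camera calls.

### The job

Slide the two ring-display blocks in the sloping tray together, up against the sprung steel plate at one end, so that the last gap opens at the dark bevelled end. Then take the wooden wedge from its stand, put it thin end first into that gap with its sloping face on the bevel, and drive it fully home, down to the tray floor, so that the blocks are locked tight against the spring; leave it there and leave the other things on the table alone.

Things in the scene. Friction and masses are not known exactly. Their poses are not given: they have to be found in the camera images.
- tray: Grey tray fixed on an easel, floor tilted 0.5 rad (28.6 deg) towards the robot. Origin: on the inner floor, 55 mm above the table. Axes: x up the slope (away from the robot), y along the tray, z square out of the floor. Inside 104 mm along x (x = -52 to 52) and 153 mm along y at the floor (y = -77, face of the steel end plate, to +76, foot of the bevelled end). Walls 30 mm high, 8 mm thick.
- bevel_foot (a point): Middle of the foot of the dark wooden cheek at the tray's bevelled (+y) end, tray (0, 76, 0) mm, axes as the tray's. The cheek is 34 mm high and leans outwards by 9 deg, to tray y = 81.4 mm at its top. With the blocks up against the end plate, the gap here is 13 mm wide at the floor, 18.4 mm at the cheek's top, and 104 mm long along x.
- end_plate (a joint): Sprung steel plate, 102 by 30 mm, 8 mm thick, across the tray's -y end, facing the blocks. Reads 0 unpressed (face at tray y = -77 mm) and grows as it is pressed towards -y: spring 2 N per mm, stop at 6 mm. With the wedge home it reads about 3 mm.
- block_a: White ring-display block lying loose in the tray, nearer the end plate: 100 (tray x) by 70 (y) by 35 mm high, about 0.2 kg. A white round ring post, 20 mm in diameter and 35 mm tall, stands on the middle of its top, ending 70 mm above the underside. Origin: centre of the underside; axes as the tray's. Up against the unpressed plate, its origin is at tray y = -42 mm.
- block_b: The same kind of block as block_a, nearer the bevelled end. With both blocks up against the unpressed plate its origin is at tray y = +28 mm. Pushing its post towards the plate pushes block_a along too; the blocks slide with a few N.
- wedge: Loose wedge of pale wood, 50 g, standing thin end down in its stand. Origin: centre of the thin lower end; z along its 80 mm length. 40 mm wide along x (parallel sides, to grip by). The -y face is flat (y = -8 mm); the +y face slopes by 9 deg, from y = +8 at the thin end to +20.7 mm at the thick end. In place its axes are the tray's: flat face on block_b, sloping face on the cheek.
- wedge_head (a point): Centre of the wedge's thick top end (wedge 0, 6.3, 80 mm). Just resting in the gap, the wedge stands with its thin end about 19 mm above the tray floor; pressing along its length with some 10 to 20 N drives it down to the floor (this point 80 mm out from the floor), where friction holds it.
- stand: Dark wooden stand fixed on the table, 75 (x) by 60 (y) by 20 mm high, with a slot 51 by 30 mm, 12 mm deep, in which the wedge stands upright: its thin end rests 8 mm above the table, its axes nearly those of the stand. Origin: centre of the underside.
- cup: White ceramic cup, 74 mm in diameter, 75 mm high, standing on the table; leave it alone. Origin: centre of the underside.
- ringbox: Closed red ring box, 60 by 60 by 45 mm, on the table; leave it alone. Origin: centre of the underside.
- loupe: Black eye loupe, 38 mm in diameter and 30 mm high, on the table; leave it alone. Origin: centre of the underside.
Mind the look-alikes: they are no part of the job. There is more than one size of the wedge; the one meant has the size given above.

How it is judged (in metres and radians):
On the way, in this order (a step that is already met when the one before it is completed fails the run):
1. both blocks slid together, up against the end plate (within 2.5 mm) (y of block_a in the frame of tray below -0.0395 m and y of block_b in the frame of tray below 0.0305 m), for 0.2 s.
2. the wedge's thin end is in the gap at the bevelled end (z of wedge in the frame of tray between -0.003 and 0.027 m and y of wedge in the frame of tray between 0.058 and 0.08 m), for 0.1 s.
At the end, for the whole second after the job is handed in: The wedge is home in the gap at the bevelled end: thin end within 6 mm of the tray floor, square to it within 0.1 rad; both blocks lie flat, up against the end plate, and keep it pressed in by more than 2 mm; all released and at rest (all of step 1 and z of wedge in the frame of tray between -0.003 and 0.006 m and y of wedge in the frame of tray between 0.058 and 0.078 m and angle between the z axis of wedge and the z axis of tray, either way round below 0.1 rad and value of joint end_plate above 0.002 m and z of each of block_a, block_b in the frame of tray below 0.005 m and angle between the z axis of each of block_b, block_a and the z axis of tray, either way round below 0.08 rad and linear speed of each of wedge, block_b below 0.01 m/s); the robot touches nothing.
It fails at once if the cup, ring box or loupe is moved more than 15 mm (distance of any of cup, ringbox, loupe from where it was at the start of the episode above 0.015 m).
It also fails if it takes over 67 s, if anything falls off the work surface, if the arm or the gripper's body presses on something with over 40 N, if the wrist force passes 120 N, or if a joint passes its speed limit or range.

## Working session

There is one attempt and no reset: what is moved stays moved. The work goes in short steps, Python scripts to look and compute and a shell command to move; the robot and the scene stay as the last step left them, time stands still between calls to the robot, and variables do not carry over. Pictures are saved under pics/ and viewed, at most 10 in all, crops included, and the job is handed in when it is done.

```bash
ls; mkdir -p pics
cat > h.py <<'E'
import numpy as np, cv2, sys
from cell import env
from scipy.spatial.transform import Rotation as Ro
def cam(n):
    c=env.read_camera(n); c['R']=cv2.Rodrigues(np.array(c['rvec'],float))[0]; c['t']=np.array(c['tvec'],float).reshape(3)
    c['K']=np.array([[c['fx'],0,c['cx']],[0,c['fy'],c['cy']],[0,0,1]],float); return c
def slopes(c,uv):
    return cv2.undistortPoints(np.array(uv,float).reshape(-1,1,2),c['K'],np.array([c['k1'],0,0,0.])).reshape(-1,2)
def onplane(c,uv,n,d):
    s=slopes(c,uv); r=np.c_[s,np.ones(len(s))]@c['R']; o=-c['R'].T@c['t']
    n=np.array(n,float); return o+r*((d-o@n)/(r@n))[:,None]
def cloud(c):
    h,w=c['depth'].shape; v,u=np.mgrid[:h,:w]
    s=slopes(c,np.c_[u.ravel(),v.ravel()]); z=c['depth'].ravel().astype(float)
    p=(np.c_[s*z[:,None],z]-c['t'])@c['R']; p[z<=0]=np.nan
    return p.reshape(h,w,3)
def proj(c,P):
    return cv2.projectPoints(np.array(P,float).reshape(-1,1,3),np.array(c['rvec'],float),c['t'],c['K'],np.array([c['k1'],0,0,0.]))[0].reshape(-1,2)
E
python3 - <<'E'
from h import *
a=cam('scene');b=cam('top')
cv2.imwrite('pics/s.png',a['pixels']);cv2.imwrite('pics/t.png',b['pixels'])
o=env.get_obs();print(o, env.hold_point_z)
for c in(a,b):print(-c['R'].T@c['t'],c['fx'],c['k1'])
E
```

```text
pics
{'time_s': 0.1, 'qpos': array([-71.95639564,  18.43388121,  -4.01371239,  83.16763672,
         1.29690195,  78.54204385,  -3.26078761]), 'joint_velocities': array([ 0.01357623, -0.03422201, -0.07423289, -0.08821365,  0.06539586,
        0.08869197,  0.02374491]), 'effort': array([-3.49109187e-04, -4.92575848e+01, -4.06058980e-01, -3.13396847e+01,
       -6.43136096e-02,  3.95264919e-02,  6.95698509e-05]), 'tool_pos': array([0.19252761, 0.62030991, 0.22158363]), 'tool_rot': array([-1.79901770e+02,  7.96462831e-03,  1.62763856e+02]), 'force': array([-0.45393763, -0.20954099,  0.39206687]), 'wrist_torque': array([-0.00093564, -0.02376791,  0.04356516]), 'grasp_force': 0.0, 'grip_width': 0.0868531241100568} 0.0187
[1.21332398 0.33287472 0.62379896] 413.82676171620534 0.032861120401549
[0.3759489  0.01679497 1.07820667] 407.7119948287872 -0.06828908097564425
```

```bash
python3 -c "
import cv2,numpy as np
print(cv2.imread('pics/s.png').shape)"
```

```text
(420, 560, 3)
```

View pics/s.png

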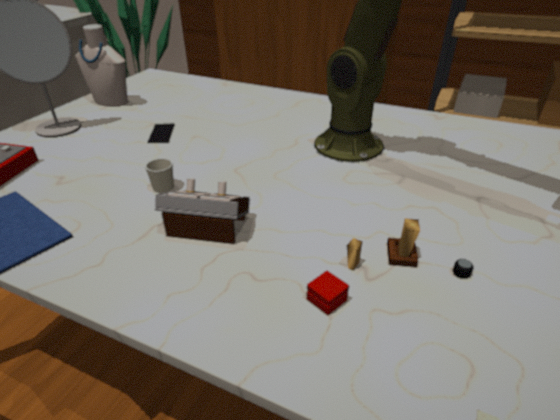

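View pics/t.png

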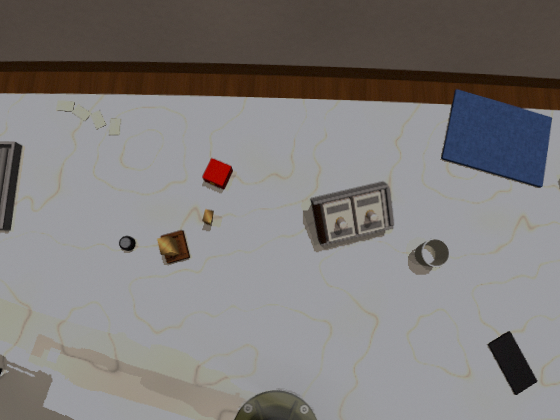

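The scene view shows the tray at about (205,215) with its bevelled dark end at the right, the cup at (160,175), a small wedge standing loose at (354,254), the larger wedge in its stand at (408,240), the loupe at (463,268) and the ring box at (328,292). In the top view the tray is at (352,215) with its dark cheek at the left (320,222). The stand wedge is at (172,245) and the small wedge at (208,216).

There are two candidates for the wedge, small loose at top (208,216) and in-stand at top (172,245). The second fits the description because it is larger and stands in the stand. I'll confirm it by size and one crop.

Run:
```python
from h import *
b=cam('top');a=cam('scene')
s=cv2.resize(b['pixels'][185:285,110:240],None,fx=3,fy=3,interpolation=cv2.INTER_CUBIC)
s2=cv2.resize(b['pixels'][170:270,300:405],None,fx=3,fy=3,interpolation=cv2.INTER_CUBIC)
s3=cv2.resize(a['pixels'][200:290,330:440],None,fx=4,fy=4,interpolation=cv2.INTER_CUBIC)[:,:]
H=np.zeros((670,720,3),np.uint8);H[:300,:390]=s;H[:300,400:715]=s2;H[305:665,:440]=s3
cv2.imwrite('pics/c1.png',H[:,:][:600+0] if 0 else cv2.resize(H,None,fx=.89,fy=.89))
for nm,c,boxes in(('top',b,{'wedge':(150,225,195,270),'small':(198,205,220,230)}),('scene',a,{'wedge':(385,215,425,270),'small':(342,235,368,272)})):
  P=cloud(c)
  for k,(x0,y0,x1,y1) in boxes.items():
    q=P[y0:y1,x0:x1].reshape(-1,3);q=q[~np.isnan(q[:,0])]
    for lo in(.004,.03,.06):
      w=q[q[:,2]>lo]
      if len(w):print(nm,k,lo,len(w),w.min(0).round(4),w.max(0).round(4),w.mean(0).round(4))
P=cloud(b)
for k,(x0,y0,x1,y1) in {'tray':(305,180,398,250)}.items():
    q=P[y0:y1,x0:x1].reshape(-1,3);q=q[q[:,2]>.03]
    print(k,q.min(0),q.max(0),len(q))
    (cx,cy),(w,h),an=cv2.minAreaRect((q[:,:2]*1000).astype(np.float32));print(cx,cy,w,h,an)
```

```text
top wedge 0.004 740 [0.4235 0.2258 0.0041] [0.5138 0.31   0.091 ] [0.4649 0.2699 0.0398]
top wedge 0.03 284 [0.441  0.2615 0.0309] [0.4868 0.2996 0.091 ] [0.4631 0.278  0.0779]
top wedge 0.06 235 [0.441  0.2615 0.0607] [0.486  0.2996 0.091 ] [0.4631 0.2796 0.0846]
top small 0.004 135 [0.5163 0.1663 0.0041] [0.5799 0.2122 0.0638] [0.543  0.1849 0.0533]
top small 0.03 119 [0.5272 0.1709 0.0308] [0.5601 0.1976 0.0638] [0.5431 0.1843 0.0588]
top small 0.06 61 [0.5307 0.1749 0.06  ] [0.5593 0.1971 0.0638] [0.5434 0.1857 0.0617]
scene wedge 0.004 1148 [0.3582 0.2284 0.004 ] [0.5183 0.3284 0.091 ] [0.4792 0.2772 0.0403]
scene wedge 0.03 497 [0.4404 0.2623 0.0306] [0.4895 0.3    0.091 ] [0.4754 0.2812 0.0703]
scene wedge 0.06 341 [0.4404 0.2623 0.0601] [0.4888 0.3    0.091 ] [0.4733 0.2818 0.0816]
scene small 0.004 387 [0.4496 0.1449 0.0041] [0.5637 0.2202 0.0646] [0.5503 0.1873 0.0419]
scene small 0.03 271 [0.5267 0.1715 0.0304] [0.5627 0.1979 0.0646] [0.5503 0.1865 0.0528]
scene small 0.06 117 [0.5267 0.1715 0.0601] [0.5616 0.1976 0.0646] [0.5456 0.1847 0.0627]
tray [ 0.47543506 -0.28891275  0.03017688] [ 0.63719075 -0.07301311  0.12092198] 3794
558.4940795898438 -182.9186553955078 122.49542999267578 196.88604736328125 14.882111549377441
```

View pics/c1.png

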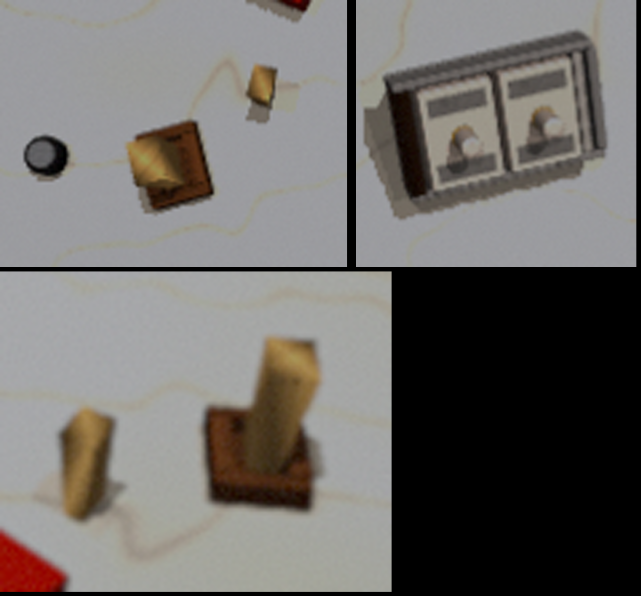

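The crop confirms it: the wedge in the stand is the full-size one, with its top at z≈0.088 m and about 40 mm across. The loose one tops out at 0.063 m, so it is the decoy. Next I fit the tray, blocks, stand and wedge.

```bash
cat >> h.py <<'E'
def traymat(psi): return (Ro.from_euler('z',psi,degrees=True)*Ro.from_euler('y',-0.5)).as_matrix()
E
python3 - <<'E'
from h import *
pts=[];cols=[]
for n in('top','scene'):
    c=cam(n);P=cloud(c).reshape(-1,3);C=c['pixels'].reshape(-1,3)
    m=(np.abs(P-[.555,-.18,.07])<[.13,.14,.06]).all(1)
    p=P[m];g=C[m].astype(int)
    # block-top plane fit: bright pixels
    if n=='top':
        psi=15.
    R=traymat(psi);q=p@R
    h=np.median(q[:,2])
    for it in range(3):
        R=traymat(psi);q=p@R; off=np.array([0,0,.055])
        zo=(q-(R.T@np.array([0,0,0])))
        # rim: 30 mm above floor; floor plane passes through o with o.z=.055
        if it==0:
            hist,e=np.histogram(q[:,2],40);print(n,[(round(float(x),3),int(k)) for x,k in zip(e,hist) if k>60])
        top=e[hist.argmax()]+.5*(e[1]-e[0])
        r=q[np.abs(q[:,2]-top)<.0035]
        (cx,cy),(w,hh),an=cv2.minAreaRect((r[:,:2]*1000).astype(np.float32));
        a=an if an<45 else an-90
        print(n,it,psi,round(top,4),cx,cy,w,hh,an,'plane slope',np.linalg.lstsq(np.c_[r[:,:2],np.ones(len(r))],r[:,2],rcond=None)[0])
    pts.append(q)
    cx,cy=cx/1000,cy/1000
    qq=q-[cx,cy,0]
    for y in np.arange(-.11,.11,.006):
        s=(np.abs(qq[:,1]-y)<.003)&(np.abs(qq[:,0])<.04)
        if s.sum()>4: print(round(y*1000),int(s.sum()),np.round(np.percentile(qq[s,2],[10,50,90])*1000),np.median(g[s],0))
# stand/wedge
for n in('top','scene'):
    c=cam(n);P=cloud(c).reshape(-1,3)
    m=(np.abs(P-[.465,.275,.06])<[.06,.06,.06]).all(1);p=P[m]
    for lo,hi in((.084,.095),(.016,.024)):
        r=p[(p[:,2]>lo)&(p[:,2]<hi)]
        print(n,lo,len(r),cv2.minAreaRect((r[:,:2]*1000).astype(np.float32)),np.median(r[:,2]))
E
```

```text
top [(-0.176, 63), (-0.174, 62), (-0.172, 69), (-0.17, 76), (-0.167, 90), (-0.165, 127), (-0.163, 282), (-0.161, 373), (-0.159, 525), (-0.157, 908), (-0.155, 565), (-0.153, 100)]
top 0 15.0 -0.156 463.8554992675781 -320.43597412109375 192.848388671875 119.0718994140625 89.94766998291016 plane slope [-0.0006384  -0.00020945 -0.15580074]
top 1 15.0 -0.156 463.8554992675781 -320.43597412109375 192.848388671875 119.0718994140625 89.94766998291016 plane slope [-0.0006384  -0.00020945 -0.15580074]
top 2 15.0 -0.156 463.8554992675781 -320.43597412109375 192.848388671875 119.0718994140625 89.94766998291016 plane slope [-0.0006384  -0.00020945 -0.15580074]
-98 31 [-163. -161. -160.] [90. 92. 97.]
-92 87 [-172. -161. -159.] [81. 84. 88.]
-86 58 [-174. -168. -162.] [42.  42.  45.5]
-80 57 [-163. -160. -159.] [113. 118. 126.]
-74 65 [-169. -162. -159.] [ 93.  98. 103.]
-68 56 [-158. -156. -154.] [136. 148. 154.]
-62 68 [-158. -156. -154.] [136. 148. 154.]
-56 64 [-158. -155. -153.] [115.5 124.5 132.5]
-50 48 [-157. -155. -153.] [ 98.  105.  109.5]
-44 61 [-157. -155. -122.] [109. 121. 134.]
-38 
[... 3200 characters left out ...]
[-250. -229. -156.] [14. 23. 42.]
82 64 [-250. -234. -213.] [19.5 27.  40. ]
88 12 [-211. -156. -155.] [28. 33. 41.]
94 153 [-192. -175. -159.] [ 9. 17. 28.]
top 0.084 188 ((464.4171142578125, 280.7523193359375), (40.16657638549805, 29.523591995239258), 15.975850105285645) 0.08663038712389459
top 0.016 290 ((467.4906311035156, 273.67919921875), (75.53101348876953, 58.54164505004883), 16.993000030517578) 0.018624406543592386
scene 0.084 196 ((465.2383728027344, 281.3699951171875), (43.43608856201172, 28.451013565063477), 16.24883460998535) 0.08900406730211398
scene 0.016 413 ((469.3020935058594, 274.2106018066406), (77.37066650390625, 59.76026153564453), 17.14922332763672) 0.02094915708730937
```

```bash
python3 -m jog '[{"dp":[-5.7,-3.8,0],"twist":9.6,"fingers":0},{"dp":[-11.4,-7.7,0],"twist":19.3,"fingers":0},{"dp":[-17,-11.5,0],"twist":28.9,"fingers":0},{"dp":[-22.7,-15.3,0],"twist":38.5,"fingers":0},{"dp":[-28.4,-19.1,0],"twist":48.2,"fingers":0},{"dp":[-34.1,-23,0],"twist":57.8,"fingers":0},{"dp":[-34.1,-23,0],"twist":57.8,"fingers":0}]' 20
```

```text
time_s: 1.27
tool_pos: [0.4525, 0.2966, 0.2231]
tool_rot: [179.9, 0.0, 104.6]
force: [-0.0, 1.0, -1.0]
grip_width: 0.0251
grasp_force: 0.0
```

```bash
python3 -m jog '[{"dp":[-6,-0.6,0],"twist":-0.4,"fingers":0},{"dp":[-12,-1.1,0],"twist":-0.4,"fingers":0},{"dp":[-18,-1.7,0],"twist":-0.4,"fingers":0},{"dp":[-24,-2.2,0],"twist":-0.4,"fingers":0},{"dp":[-30,-2.8,0],"twist":-0.4,"fingers":0},{"dp":[-36,-3.3,2],"twist":-0.4,"fingers":0},{"dp":[-42.2,-3.9,5],"twist":-0.4,"fingers":0},{"dp":[-42.2,-3.9,5],"twist":-0.4,"fingers":0}]'
python3 - <<'E'
from h import *
c=cam('wrist');cv2.imwrite('pics/w1.png',c['pixels']);o=env.get_obs();print(o['tool_pos'],o['tool_rot'],o['qpos'],-c['R'].T@c['t'])
E
```

```text
time_s: 2.28
tool_pos: [0.5198, -0.1228, 0.1711]
tool_rot: [-179.8, 0.1, 104.9]
force: [-0.3, 0.9, 0.7]
grip_width: 0.0006
grasp_force: 0.0
[ 0.52041608 -0.12082599  0.1714735 ] [-1.79877792e+02  3.34048396e-02  1.05059723e+02] [-26.33858418   6.77002185  39.411661   104.72055715  -4.47057423
  70.18738113  29.46111363] [ 0.50056754 -0.04666235  0.33307956]
```

View pics/w1.png

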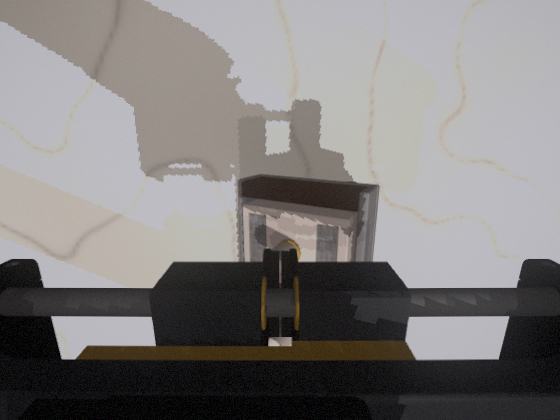

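The wrist view shows the cheek at (305,190), block_b's top and its post just behind the closed fingers at (280,255), so the fingers are on the +y side of the post. Next I descend and push.

```bash
python3 -m jog '[{"dp":[0,0.3,4],"twist":0,"fingers":0},{"dp":[0,0.3,7.3],"twist":0,"fingers":0},{"dp":[0,0.3,7.3],"twist":0,"fingers":0},{"dp":[-0.5,0.3,7.3],"twist":0,"fingers":0},{"dp":[-0.8,0.3,7.3],"twist":0,"fingers":0},{"dp":[-1.1,0.3,7.3],"twist":0,"fingers":0},{"dp":[-1.4,0.3,7.3],"twist":0,"fingers":0},{"dp":[-1.6,0.3,7.3],"twist":0,"fingers":0}]'
```

```text
time_s: 3.32
tool_pos: [0.5288, -0.1316, 0.0999]
tool_rot: [180.0, -0.1, 105.4]
force: [-1.1, 3.6, 3.5]
grip_width: 0.0004
grasp_force: 2.0
```

```bash
python3 -m jog '[{"dp":[-0.2,0,0],"twist":0,"fingers":0},{"dp":[-0.4,0,0],"twist":0,"fingers":0},{"dp":[-0.6,0,0],"twist":0,"fingers":0},{"dp":[-0.8,0,0],"twist":0,"fingers":0},{"dp":[-0.8,0,0],"twist":0,"fingers":0}]'
```

```text
time_s: 3.95
tool_pos: [0.5306, -0.1392, 0.0995]
tool_rot: [-180.0, -0.1, 105.4]
force: [-2.0, 5.0, 4.9]
grip_width: 0.0004
grasp_force: 2.9
```

```bash
python3 -m jog '[{"dp":[-0.1,0,0],"twist":0,"fingers":0},{"dp":[-0.2,0,0],"twist":0,"fingers":0},{"dp":[-0.3,0,0],"twist":0,"fingers":0},{"dp":[-0.3,0,0],"twist":0,"fingers":0}]';python3 -m jog '[{"dp":[-0.1,0,0],"twist":0,"fingers":0},{"dp":[-0.2,0,0],"twist":0,"fingers":0},{"dp":[-0.3,0,0],"twist":0,"fingers":0},{"dp":[-0.3,0,0],"twist":0,"fingers":0}]'; python3 -m jog '[{"dp":[-0.1,0,0],"twist":0,"fingers":0},{"dp":[-0.2,0,0],"twist":0,"fingers":0},{"dp":[-0.2,0,0],"twist":0,"fingers":0},{"dp":[-0.2,0,0],"twist":0,"fingers":0}]'
```

```text
time_s: 4.45
tool_pos: [0.5309, -0.1403, 0.0995]
tool_rot: [-179.9, -0.3, 105.4]
force: [-4.5, 8.2, 6.6]
grip_width: 0.0004
grasp_force: 4.8
time_s: 4.95
tool_pos: [0.5312, -0.1414, 0.0994]
tool_rot: [-179.9, -0.4, 105.5]
force: [-5.3, 12.0, 9.4]
grip_width: 0.0004
grasp_force: 6.6
time_s: 5.45
tool_pos: [0.5314, -0.1421, 0.0994]
tool_rot: [-179.9, -0.5, 105.5]
force: [-6.7, 13.4, 10.4]
grip_width: 0.0004
grasp_force: 7.9
```

```bash
python3 -m jog '[{"dp":[0.5,0,-0.1],"twist":0,"fingers":0},{"dp":[1,0,-0.1],"twist":0,"fingers":0},{"dp":[1.8,0,-0.1],"twist":0,"fingers":0},{"dp":[2,0,-4],"twist":0,"fingers":0},{"dp":[2,-4,-10],"twist":0,"fingers":0.7},{"dp":[-1,-5,-12],"twist":0,"fingers":0.7},{"dp":[-1,-5,-12],"twist":0,"fingers":0.7},{"dp":[-1,-5,-12],"twist":0,"fingers":0.7}]'
cat > tray.py <<'E'
from h import *
R=traymat(15.); o_q=np.array([.46386,-.3204,-.1908])
def rep(n):
    c=cam(n);P=cloud(c).reshape(-1,3);C=c['pixels'].reshape(-1,3).astype(int)
    q=P@R-o_q; m=(np.abs(q-[0,0,.03])<[.07,.12,.06]).all(1);q=q[m]*1000;g=C[m]
    print(n,m.sum())
    for y in np.arange(-100,104,4):
        for x0,x1 in((-45,-15),(20,45)):
          s=(np.abs(q[:,1]-y)<2)&(q[:,0]>x0)&(q[:,0]<x1)
          if s.sum()>4: print(y,x0,int(s.sum()),np.round(np.percentile(q[s,2],[10,50,90]),1),np.median(g[s],0).astype(int),end=' | ')
        print()
    return c,q,g
if __name__=='__main__':
    c,q,g=rep(sys.argv[1]);cv2.imwrite(sys.argv[2],c['pixels'])
E
python3 tray.py wrist pics/w2.png; python3 -c "
from h import *
o=env.get_obs();print(o['tool_pos'],o['time_s'],o['force'])"
```

```text
time_s: 6.45
tool_pos: [0.4871, -0.1703, 0.219]
tool_rot: [-180.0, -0.0, 105.3]
force: [0.7, 0.3, 0.2]
grip_width: 0.0325
grasp_force: 0.0
wrist 16133








-68 -45 17 [35.2 35.8 36.6] [122 125 130] | 
-64 -45 51 [35.4 36.1 36.7] [120 121 127] | 
-60 -45 48 [35.1 36.1 36.9] [120 121 127] | 
-56 -45 52 [35.1 36.  37. ] [118 119 124] | 
-52 -45 45 [35.2 36.2 36.7] [108 108 114] | 
-48 -45 50 [35.1 36.1 37. ] [110 111 116] | 
-44 -45 52 [35.5 36.2 36.8] [108 110 115] | 
-40 -45 51 [35.4 36.  36.6] [108 110 116] | 
-36 -45 50 [35.4 36.  36.8] [88 90 95] | 
-32 -45 50 [34.8 35.9 36.7] [84 85 91] | 
-28 -45 50 [35.1 36.1 36.7] [83 84 88] | 
-24 -45 51 [35.3 36.  36.8] [ 97  96 102] | 
-20 -45 71 [35.1 35.8 36.8] [123 124 130] | -20 20 33 [35.1 35.8 36.7] [121 122 129] | 
-16 -45 87 [34.9 35.9 36.7] [126 127 134] | -16 20 96 [35.  35.9 37. ] [123 125 131] | 
-12 -45 97 [34.6 35.5 36.4] [164 170 185] | -12 20 109 [34.6 35.5 36.4] [180 186 193] | 
-8 -45 98 [34.1 35.2 36. ] [163 169 183] | -8 20 114 [33.7 35.1 36. ] [174 181 190] | 
-4 -45 87 [33.2 34.6 35.6] [148 154 168] | -4 20 84 [33.4 
[... 1567 characters left out ...]
 70 74] | 
72 -45 97 [-0.1  0.8  1.7] [75 76 81] | 72 20 103 [-0.2  0.8  1.7] [70 70 74] | 
76 -45 94 [0.1 0.8 1.7] [83 85 92] | 76 20 106 [-0.3  0.7  1.7] [68 68 71] | 
80 -45 48 [ 1.1 11.5 22.5] [41 45 55] | 80 20 49 [ 2.7 14.2 23.5] [43 49 61] | 
84 -45 92 [29.6 34.1 34.9] [37 41 49] | 84 20 105 [29.7 34.  35.1] [43 48 60] | 
88 -45 118 [33.4 34.2 35.2] [38 42 51] | 88 20 132 [33.4 34.2 35. ] [43 49 60] | 
92 -45 121 [33.5 34.3 35.3] [38 42 52] | 92 20 134 [33.3 34.2 35.4] [44 49 60] | 
96 -45 151 [-0.3 33.7 34.9] [42 47 55] | 96 20 155 [-0.8 32.9 35. ] [46 51 60] | 
100 -45 7 [-5.8 -2.5 -1.8] [108 112 120] | 
[ 0.48699971 -0.16972894  0.21844849] 6.5 [-0.42382177  0.12316408 -0.69563483]
```

View pics/w2.png

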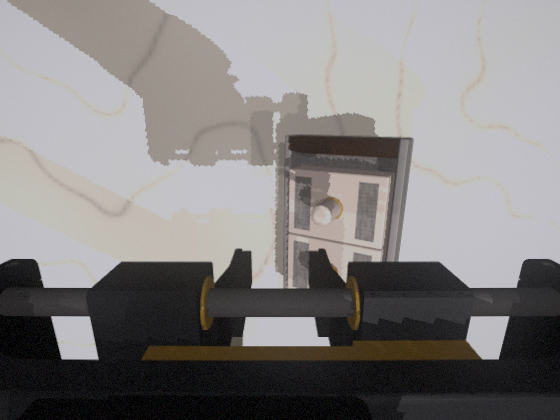

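The wrist view at (345,160) shows a clear gap between block_b and the cheek, with both blocks touching at (340,240). The measured gap is about 13.5 mm at the floor, which agrees with the blocks being against the plate. Now the precise gap faces and the wedge pick.

Run:
```python
from tray import *
c=cam('wrist');P=cloud(c).reshape(-1,3);q=(P@R-o_q)*1000
m=(np.abs(q[:,0])<48)&(q[:,2]>4)&(q[:,2]<31)
f=q[m&(q[:,1]>58)&(q[:,1]<70)];k=q[m&(q[:,1]>72)&(q[:,1]<86)]
print('blockface',len(f),np.percentile(f[:,1],[10,50,90]), np.linalg.lstsq(np.c_[f,np.ones(len(f))][:,[0,2,3]],f[:,1],rcond=None)[0])
print('cheek',len(k),np.linalg.lstsq(np.c_[k,np.ones(len(k))][:,[0,2,3]],k[:,1],rcond=None)[0])
w=q[(q[:,1]>0)&(q[:,1]<90)&(q[:,2]>20)&(q[:,2]<31)&(np.abs(np.abs(q[:,0])-56)<6)]
print('walls x',np.percentile(w[w[:,0]<0,0],[5,95]),np.percentile(w[w[:,0]>0,0],[5,95]))
p=R@o_q;print('o',p)
```

```text
blockface 401 [64.60626456 64.8895     65.07469769] [-1.76601526e-02  1.65217442e-03  6.46800386e+01]
cheek 179 [-3.23555161e-03  1.57663641e-01  7.80009392e+01]
walls x [-60.26842093 -52.83353253] [51.65871963 59.1548178 ]
o [ 0.56448779 -0.18044844  0.05494358]
```

```bash
python3 -m jog '[{"dp":[6,1.4,0],"twist":0,"fingers":1},{"dp":[12,2.8,0],"twist":0,"fingers":1},{"dp":[18,4.3,0],"twist":0,"fingers":1},{"dp":[24,5.7,0],"twist":0,"fingers":1},{"dp":[30,7.1,0],"twist":0,"fingers":1},{"dp":[36,8.5,0],"twist":0,"fingers":1},{"dp":[40.1,9.5,0],"twist":-1,"fingers":1},{"dp":[40.1,9.5,0],"twist":-1,"fingers":1}]'
python3 - <<'E'
from h import *
o=env.get_obs();print(o['tool_pos'],o['tool_rot'])
c=cam('wrist');cv2.imwrite('pics/w3.png',c['pixels']);P=cloud(c).reshape(-1,3)
p=P[(np.abs(P-[.465,.275,.06])<[.06,.06,.06]).all(1)]
for lo,hi in((.084,.095),(.016,.024)):
    r=p[(p[:,2]>lo)&(p[:,2]<hi)]
    if len(r)>5: print(lo,len(r),cv2.minAreaRect((r[:,:2]*1000).astype(np.float32)),np.median(r[:,2]))
E
```

```text
time_s: 7.55
tool_pos: [0.4704, 0.246, 0.2176]
tool_rot: [-179.8, 0.0, 106.9]
force: [-0.3, -0.6, 0.3]
grip_width: 0.0871
grasp_force: 0.0
[0.47037229 0.2460424  0.2175623 ] [-1.79828638e+02  2.76694817e-02  1.06859228e+02]
0.084 1310 ((464.43951416015625, 282.607421875), (39.61198806762695, 28.589218139648438), 16.76778793334961) 0.08769035879657039
0.016 1979 ((467.2115173339844, 275.0648498535156), (75.17337036132812, 60.47000503540039), 16.80246353149414) 0.01950041579243226
```

```bash
python3 -m jog '[{"dp":[3.6,0.5,4],"twist":0,"fingers":1},{"dp":[3.6,0.5,9],"twist":0,"fingers":1},{"dp":[3.6,0.5,12],"twist":0,"fingers":1},{"dp":[3.6,0.5,14.5],"twist":0,"fingers":1},{"dp":[3.6,0.5,16.1],"twist":0,"fingers":1},{"dp":[3.6,0.5,16.1],"twist":0,"fingers":1}]' && python3 -m jog '[{"dp":[0,0,0],"twist":0,"fingers":0},{"dp":[0,0,0],"twist":0,"fingers":0},{"dp":[0,0,0],"twist":0,"fingers":0},{"dp":[0,0,0],"twist":0,"fingers":0},{"dp":[0,0,0],"twist":0,"fingers":0},{"dp":[0,0,0],"twist":0,"fingers":0}]' 25
```

```text
time_s: 8.35
tool_pos: [0.4667, 0.2758, 0.0574]
tool_rot: [-179.9, 0.1, 106.3]
force: [-0.2, 0.2, 0.3]
grip_width: 0.0871
grasp_force: 0.0
time_s: 9.1
tool_pos: [0.4672, 0.2772, 0.0586]
tool_rot: [-180.0, -0.0, 106.4]
force: [0.5, 0.4, 0.3]
grip_width: 0.0398
grasp_force: 25.0
```

```bash
python3 -m jog '[{"dp":[0,0,-4],"twist":0,"fingers":0},{"dp":[0,0,-9],"twist":0,"fingers":0},{"dp":[-6,-0.6,-14],"twist":0,"fingers":0},{"dp":[-12,-1.2,-14.5],"twist":1.5,"fingers":0},{"dp":[-18,-1.7,-14.5],"twist":1.5,"fingers":0},{"dp":[-24,-2.3,-14.5],"twist":1.5,"fingers":0},{"dp":[-30,-2.9,-14.5],"twist":1.5,"fingers":0},{"dp":[-36,-3.5,-14.5],"twist":1.5,"fingers":0}]' && python3 -m jog '[{"dp":[-1.6,-0.2,0],"twist":0,"fingers":0},{"dp":[-3.2,-0.3,0],"twist":0,"fingers":0},{"dp":[-3.2,-0.3,0],"twist":0,"fingers":0},{"dp":[-3.2,-0.3,0],"twist":0,"fingers":0}]'
cat > hold.py <<'E'
from tray import *
o=env.get_obs();print(o['tool_pos'],o['tool_rot'],o['force'],o['grip_width'])
c=cam('wrist');cv2.imwrite(sys.argv[1],c['pixels']);P=cloud(c).reshape(-1,3);q=(P@R-o_q)*1000
m=(np.abs(q[:,0])<48)&(q[:,2]>4)&(q[:,2]<31)
k=q[m&(q[:,1]>74)&(q[:,1]<86)]
if len(k)>30: print('cheek',len(k),np.linalg.lstsq(np.c_[k,np.ones(len(k))][:,[0,2,3]],k[:,1],rcond=None)[0])
# points near wedge, in horizontal tray coords (r,s,z) relative to TCP
Z=Ro.from_euler('z',15.,degrees=True).as_matrix();t=P-o['tool_pos'];t=t@Z*1000
w=t[(np.abs(t[:,0])<26)&(np.abs(t[:,1])<35)&(t[:,2]<-3)&(t[:,2]>-60)]
w=w[(P@R-o_q)[(np.abs(t[:,0])<26)&(np.abs(t[:,1])<35)&(t[:,2]<-3)&(t[:,2]>-60)][:,2]>.045]
for z in range(-58,0,5):
    s=w[np.abs(w[:,2]-z)<2.5]
    if len(s)>4: print(z,len(s),np.percentile(s[:,0],[2,98]).round(1),np.percentile(s[:,1],[2,50,98]).round(1))
print('tool in tray q',(o['tool_pos']@R-o_q)*1000,'s',(o['tool_pos']@Z)[1]*1000+320.4)
E
python3 hold.py pics/w4.png
```

```text
time_s: 10.1
tool_pos: [0.5348, -0.0775, 0.2037]
tool_rot: [179.9, -0.0, 104.9]
force: [1.4, -0.2, -0.7]
grip_width: 0.0399
grasp_force: 25.0
time_s: 10.6
tool_pos: [0.5401, -0.1054, 0.2034]
tool_rot: [-180.0, -0.1, 105.0]
force: [-1.0, 0.6, -1.0]
grip_width: 0.0402
grasp_force: 25.0
[ 0.54011003 -0.1054198   0.20337447] [-1.79993864e+02 -5.43268065e-02  1.05017384e+02] [-1.02120911  0.64544587 -1.04727013] 0.040191390163836126
-48 63 [-20.   17.6] [7.3 7.8 8.1]
-43 85 [-20.2  17.7] [8.2 8.6 9.1]
-38 78 [-19.3  18.3] [ 9.1  9.6 10. ]
-33 66 [-19.8  18.3] [ 9.8 10.3 10.8]
-28 103 [-19.9  18.5] [10.5 11.  11.5]
-23 83 [-19.2  18.4] [11.5 11.8 12.4]
-18 114 [-19.5  18.4] [12.1 12.6 13.1]
-13 92 [-19.3  18.8] [13.  13.4 13.9]
-8 126 [-19.1  18.7] [13.7 14.2 14.8]
-3 70 [-19.2  18.7] [14.4 14.8 15.1]
tool in tray q [ 67.53866566  78.78153179 132.2395588 ] s 78.78153179418723
```

View pics/w4.png

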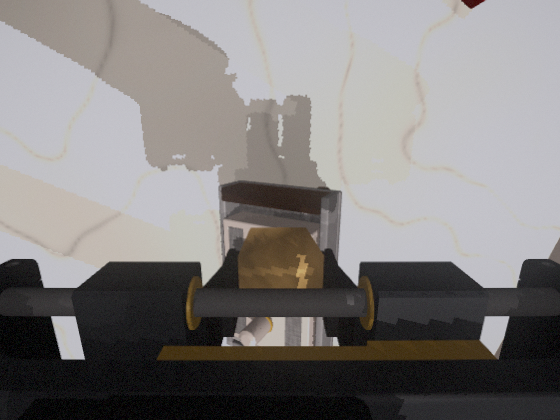

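The wrist view shows the wedge gripped squarely at (280,255) with its sloping face toward the cheek at (280,195). The slope measures 0.16, which is correct. Next I shift by -4 mm and come down to just above the gap.

```bash
python3 -m jog '[{"dp":[-0.4,0,2],"twist":0,"fingers":0},{"dp":[-0.4,0,4.2],"twist":0,"fingers":0},{"dp":[-0.4,0,4.2],"twist":0,"fingers":0},{"dp":[-0.4,0,4.2],"twist":0,"fingers":0}]'
cat >> hold.py <<'E'
g=c['pixels'].reshape(-1,3).astype(int)
br=(np.abs(q[:,0])<48)&(q[:,2]>31.5)&(q[:,2]<37.5)&(q[:,1]>76)&(q[:,1]<105)&(g.sum(1)<210)
for x in(-40,-25,25,40):
    s=q[br&(np.abs(q[:,0]-x)<8)]
    if len(s)>5: print('cheek top',x,len(s),np.percentile(s[:,1],[1,5,95,99]).round(1),np.median(s[:,2]))
s=q[br]; print(len(s))
b=q[(np.abs(q[:,0])<48)&(q[:,2]>33)&(q[:,2]<38)&(q[:,1]>45)&(q[:,1]<72)]
for x in(-40,-25,25,40):
    s=b[np.abs(b[:,0]-x)<8]
    if len(s)>5: print('block top edge',x,len(s),np.percentile(s[:,1],[95,99]).round(1))
E
python3 hold.py pics/w5.png
```

```text
time_s: 11.15
tool_pos: [0.5415, -0.1106, 0.1623]
tool_rot: [179.9, 0.0, 104.9]
force: [0.5, 0.2, -0.2]
grip_width: 0.0399
grasp_force: 25.0
[ 0.5415459  -0.11055496  0.16232702] [1.79942224e+02 3.14343735e-03 1.04934111e+02] [ 0.51244146  0.18233686 -0.21869863] 0.039872209928677016
-48 58 [-20.  17.] [7.4 7.8 8.2]
-43 83 [-20.2  17.8] [8.1 8.5 9. ]
-38 87 [-19.2  18.3] [9.  9.5 9.9]
-33 61 [-19.8  18.5] [ 9.6 10.3 10.6]
-28 102 [-20.   18.2] [10.5 11.  11.4]
-23 86 [-19.1  18.7] [11.4 11.9 12.2]
-18 107 [-19.5  18.9] [12.  12.6 13.1]
-13 104 [-19.2  18.2] [13.  13.4 13.8]
-8 119 [-19.1  19. ] [13.7 14.1 14.7]
-3 69 [-19.2  18.7] [14.4 14.8 15.2]
tool in tray q [47.9102494  73.44971525 96.18928987] s 73.44971524533278
cheek top -40 242 [83.6 84.4 96.9 97.1] 34.200258899791905
cheek top -25 262 [83.5 84.  96.8 97.1] 34.253595713676866
cheek top 25 340 [83.3 83.9 96.6 96.8] 34.19682121907229
cheek top 40 373 [83.1 83.7 96.5 96.8] 34.216419792584105
1820
block top edge -40 298 [64.5 65. ]
block top edge -25 259 [64.6 65.1]
```

View pics/w5.png

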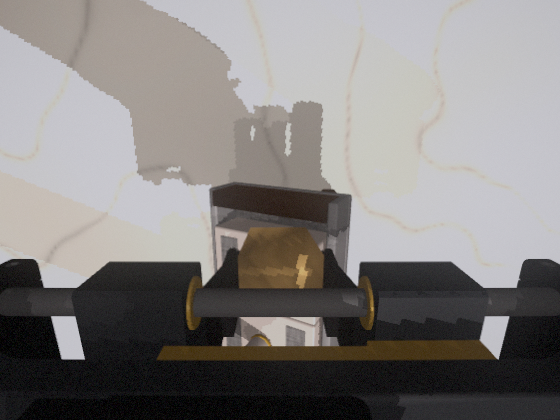

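The mouth lies between mine-y 65.0 and 83.4, which gives the expected 18.4 mm. The wedge is 1 mm too far toward the block, so I shift it +1 mm and lower it.

```bash
python3 -m jog '[{"dp":[0.1,0,0],"twist":0,"fingers":0},{"dp":[0.1,0,0.7],"twist":0,"fingers":0},{"dp":[0.1,0,1.4],"twist":0,"fingers":0},{"dp":[0.1,0,1.6],"twist":0,"fingers":0},{"dp":[0.1,0,1.6],"twist":0,"fingers":0}]'; python3 hold.py pics/w6.png | grep -E "tool in|cheek"
```

```text
time_s: 11.82
tool_pos: [0.5406, -0.1103, 0.1452]
tool_rot: [-180.0, -0.0, 104.9]
force: [0.1, 0.4, -0.1]
grip_width: 0.0401
grasp_force: 25.0
tool in tray q [38.93716199 73.93939572 81.60204087] s 73.93939572160238
cheek top -40 273 [83.6 84.2 97.  97.3] 34.21946513749297
cheek top -25 294 [83.5 84.  96.8 97. ] 34.20021880153278
cheek top 25 421 [81.7 82.6 96.6 96.9] 34.198311510042764
cheek top 40 436 [82.7 83.5 96.5 96.8] 34.135651739979394
```

```bash
python3 -m jog '[{"dp":[-0.05,0,0.4],"twist":0,"fingers":0},{"dp":[-0.1,0,0.8],"twist":0,"fingers":0},{"dp":[-0.1,0,0.8],"twist":0,"fingers":0}]'; python3 -m jog '[{"dp":[-0.05,0,0.3],"twist":0,"fingers":0},{"dp":[-0.1,0,0.5],"twist":0,"fingers":0},{"dp":[-0.1,0,0.5],"twist":0,"fingers":0}]'
```

```text
time_s: 12.25
tool_pos: [0.5407, -0.1111, 0.1371]
tool_rot: [-180.0, -0.0, 104.9]
force: [0.2, 0.6, 0.0]
grip_width: 0.0401
grasp_force: 25.0
time_s: 12.62
tool_pos: [0.5415, -0.1118, 0.1327]
tool_rot: [180.0, -0.0, 104.9]
force: [-0.6, 2.4, 1.0]
grip_width: 0.0401
grasp_force: 25.0
```

```bash
python3 -m jog '[{"dp":[0,0,0.3],"twist":0,"fingers":0},{"dp":[0,0,0.5],"twist":0,"fingers":0},{"dp":[0,0,0.5],"twist":0,"fingers":0}]'; python3 -m jog '[{"dp":[0,0,0.3],"twist":0,"fingers":0},{"dp":[0,0,0.5],"twist":0,"fingers":0},{"dp":[0,0,0.5],"twist":0,"fingers":0}]'
```

```text
time_s: 13.0
tool_pos: [0.542, -0.1122, 0.1286]
tool_rot: [179.9, -0.0, 104.9]
force: [-1.5, 1.3, 6.7]
grip_width: 0.0398
grasp_force: 25.0
time_s: 13.38
tool_pos: [0.5425, -0.1126, 0.1243]
tool_rot: [179.8, 0.0, 104.8]
force: [-2.1, 2.1, 9.5]
grip_width: 0.0398
grasp_force: 25.0
```

The thin end is about 19 mm above the floor and seated in the gap with light contact. Now I release it and lever the head toward the robot with the far finger to square it to the tray.

```bash
python3 -m jog '[{"dp":[0,0,0],"twist":0,"fingers":0.6},{"dp":[0,0,0],"twist":0,"fingers":1},{"dp":[0,0,0],"twist":0,"fingers":1},{"dp":[0,0,0],"twist":0,"fingers":1},{"dp":[0,0,0],"twist":0,"fingers":1}]'; python3 -m jog '[{"dp":[0,-0.5,0],"twist":0,"fingers":1},{"dp":[0,-1,0],"twist":0,"fingers":1},{"dp":[0,-1.5,0],"twist":0,"fingers":1},{"dp":[0,-2,0],"twist":0,"fingers":1},{"dp":[0,-2.5,0],"twist":0,"fingers":1},{"dp":[0,-2.8,0],"twist":0,"fingers":1},{"dp":[0,-3.1,0],"twist":0,"fingers":1},{"dp":[0,-3.4,0],"twist":0,"fingers":1}]'
cat > wed.py <<'E'
from tray import *
c=cam(sys.argv[1]);P=cloud(c).reshape(-1,3);q=(P@R-o_q)*1000;g=c['pixels'].reshape(-1,3).astype(int)
w=q[(np.abs(q[:,0])<75)&(q[:,1]>60)&(q[:,1]<98)&(q[:,2]>38)&(q[:,2]<125)&(g[:,2]-g[:,0]>25)]
print(env.get_obs()['tool_pos'])
for z in range(40,125,6):
    s=w[np.abs(w[:,2]-z)<3]
    if len(s)>6: print(z,len(s),'x',np.percentile(s[:,0],[3,97]).round(1),'y',np.percentile(s[:,1],[3,50,97]).round(1))
if len(sys.argv)>2: cv2.imwrite(sys.argv[2],c['pixels'])
E
python3 wed.py wrist pics/w7.png; python3 wed.py scene
```

```text
time_s: 14.0
tool_pos: [0.5412, -0.1122, 0.1224]
tool_rot: [-180.0, 0.0, 104.9]
force: [0.1, -0.6, 0.5]
grip_width: 0.0811
grasp_force: 0.0
time_s: 15.0
tool_pos: [0.5083, -0.121, 0.1225]
tool_rot: [-180.0, 0.0, 104.9]
force: [-1.1, 0.0, 0.3]
grip_width: 0.087
grasp_force: 0.0
[ 0.5078516  -0.12115039  0.12248927]
40 97 x [-4.4 33.8] y [79.  83.9 84.4]
46 132 x [-3.7 35. ] y [81.3 84.8 85.3]
52 146 x [-2.7 35.9] y [81.4 85.7 86.3]
58 183 x [-1.7 37. ] y [65.8 86.6 87.2]
64 206 x [-0.7 37.9] y [67.  87.5 88.1]
70 213 x [ 0.2 38.9] y [69.8 88.5 89.1]
76 230 x [ 1.4 39.8] y [72.7 89.4 90.1]
82 268 x [ 2.5 40.7] y [75.9 90.4 91.1]
88 2282 x [ 9.7 40.5] y [71.8 82.8 91.5]
94 863 x [ 2.2 16. ] y [68.9 80.7 91.6]
[ 0.50809727 -0.1210552   0.12252947]
40 27 x [ 8.5 36.4] y [64.6 77.  84.6]
46 29 x [11.6 36.7] y [65.9 80.  85.4]
52 27 x [ 7.9 39.4] y [66.3 79.9 86.3]
58 17 x [ 5.9 44.6] y [80.3 86.2 87. ]
64 20 x [ 8.6 43.7] y [81.5 87.2 88.8]
70 14 x [16.1 41. ] y [81.8 88.6 89.6]
76 25 x [12.4 56. ] y [80.8 87.8 90.7]
82 25 x [14.8 59.7] y [81.1 87.1 91.3]
88 33 x [11.2 67.9] y [75.5 84.2 91.8]
94 13 x [ 3.  50.2] y [71.  82.1 91.6]
```

```bash
python3 -m jog '[{"dp":[0,-0.3,0],"twist":0,"fingers":1},{"dp":[0,-0.6,0],"twist":0,"fingers":1},{"dp":[0,-0.8,0],"twist":0,"fingers":1},{"dp":[0,-0.9,0],"twist":0,"fingers":1},{"dp":[0,-0.9,0],"twist":0,"fingers":1}]'; python3 wed.py wrist pics/w8.png
```

```text
time_s: 15.72
tool_pos: [0.4998, -0.1232, 0.1227]
tool_rot: [180.0, -0.0, 104.9]
force: [1.4, 1.1, 0.7]
grip_width: 0.087
grasp_force: 0.3
[ 0.49987213 -0.123192    0.12270363]
40 115 x [-7.  29.9] y [76.7 83.8 84.4]
46 151 x [-8.3 29.7] y [78.3 84.7 85.4]
52 155 x [-9.2 29.5] y [80.  85.7 86.4]
58 172 x [-8.2 29.2] y [80.  86.6 87.3]
64 262 x [-8.2 29. ] y [64.9 87.3 88.2]
70 311 x [-8.6 28.9] y [64.7 88.2 89.1]
76 316 x [-8.4 28.6] y [67.5 89.2 90.1]
82 347 x [-8.8 28.4] y [70.1 90.1 91. ]
88 3163 x [-10.6  27.7] y [65.9 80.2 91.3]
```

The head is now nearly square to the tray (about 2° off) and the thin end is about 10 mm up. Now I back off, close the fingers, come over the head and press along the tray normal.

```bash
python3 -m jog '[{"dp":[0,1,0],"twist":0,"fingers":1},{"dp":[0,1,-3],"twist":0,"fingers":1},{"dp":[0.3,1,-7],"twist":0,"fingers":0.5},{"dp":[0.6,-0.6,-7],"twist":0,"fingers":0},{"dp":[0.6,-0.6,-7],"twist":0,"fingers":0},{"dp":[0.6,-0.6,-7],"twist":0,"fingers":0},{"dp":[0.6,-0.6,-5],"twist":0,"fingers":0},{"dp":[0.6,-0.6,-3],"twist":0,"fingers":0}]';python3 -m jog '[{"dp":[0,0,0],"twist":0,"fingers":0},{"dp":[0,0.2,0.4],"twist":0,"fingers":0},{"dp":[0,0.4,0.7],"twist":0,"fingers":0},{"dp":[0,0.5,0.9],"twist":0,"fingers":0},{"dp":[0,0.6,1.1],"twist":0,"fingers":0},{"dp":[0,0.6,1.1],"twist":0,"fingers":0}]'
```

```text
time_s: 16.77
tool_pos: [0.4928, -0.1188, 0.1516]
tool_rot: [-180.0, 0.0, 104.9]
force: [0.3, -0.3, 0.9]
grip_width: 0.0349
grasp_force: 0.0
time_s: 17.52
tool_pos: [0.4982, -0.1174, 0.1415]
tool_rot: [-180.0, -0.0, 104.9]
force: [-0.3, 0.6, -0.2]
grip_width: 0.0002
grasp_force: 0.0
```

```bash
python3 -m jog '[{"dp":[0,0.1,0.2],"twist":0,"fingers":0},{"dp":[0,0.2,0.4],"twist":0,"fingers":0},{"dp":[0,0.3,0.6],"twist":0,"fingers":0},{"dp":[0,0.3,0.6],"twist":0,"fingers":0}]';python3 -m jog '[{"dp":[0,0.1,0.2],"twist":0,"fingers":0},{"dp":[0,0.2,0.4],"twist":0,"fingers":0},{"dp":[0,0.3,0.6],"twist":0,"fingers":0},{"dp":[0,0.3,0.6],"twist":0,"fingers":0}]'; python3 wed.py wrist
```

```text
time_s: 18.02
tool_pos: [0.5011, -0.1167, 0.1357]
tool_rot: [-180.0, -0.0, 104.9]
force: [-1.4, 0.4, 1.8]
grip_width: 0.001
grasp_force: 1.1
time_s: 18.52
tool_pos: [0.5042, -0.1167, 0.131]
tool_rot: [180.0, 0.0, 104.8]
force: [-3.7, 0.2, 9.8]
grip_width: 0.0005
grasp_force: 5.5
[ 0.50420297 -0.11667341  0.13096426]
40 143 x [-7.5 29.6] y [70.4 83.8 84.6]
46 159 x [-7.7 29.4] y [72.2 84.7 85.4]
52 169 x [-7.5 29.3] y [74.7 85.7 86.4]
58 181 x [-8.4 29.2] y [77.3 86.7 87.4]
64 194 x [-8.7 29. ] y [79.6 87.6 88.3]
70 195 x [-8.9 28.8] y [81.7 88.6 89.2]
76 208 x [-8.6 28.6] y [84.3 89.6 90.2]
82 747 x [-9.8 28.3] y [83.8 88.5 90.8]
106 8 x [10.7 11.9] y [80.8 84.9 87.4]
```

```bash
python3 -m jog '[{"dp":[0,0.1,0.2],"twist":0,"fingers":0},{"dp":[0,0.2,0.4],"twist":0,"fingers":0},{"dp":[0,0.3,0.6],"twist":0,"fingers":0},{"dp":[0,0.3,0.6],"twist":0,"fingers":0}]';python3 -m jog '[{"dp":[0,0.1,0.2],"twist":0,"fingers":0},{"dp":[0,0.2,0.4],"twist":0,"fingers":0},{"dp":[0,0.2,0.4],"twist":0,"fingers":0},{"dp":[0,0.2,0.4],"twist":0,"fingers":0}]'; python3 wed.py wrist
```

```text
time_s: 19.08
tool_pos: [0.5067, -0.1168, 0.1284]
tool_rot: [-180.0, -0.1, 104.8]
force: [-16.4, -0.2, 35.7]
grip_width: 0.0003
grasp_force: 19.1
time_s: 19.58
tool_pos: [0.5073, -0.1172, 0.1281]
tool_rot: [-179.9, -0.2, 104.7]
force: [-30.9, 1.0, 62.9]
grip_width: 0.0004
grasp_force: 34.5
[ 0.50728462 -0.11724427  0.12805432]
40 134 x [-7.9 30. ] y [70.2 83.5 84. ]
46 175 x [-8.2 30. ] y [72.5 84.3 85. ]
52 175 x [-7.4 30. ] y [75.  85.2 85.9]
58 195 x [-7.7 29.8] y [77.7 86.1 86.7]
64 194 x [-8.3 29.8] y [79.2 87.  87.6]
70 210 x [-7.9 29.8] y [82.1 88.  88.5]
76 218 x [-8.3 29.7] y [84.3 88.8 89.5]
82 618 x [-8.7 28.9] y [82.8 87.2 89.6]
```

```bash
python3 -m jog '[{"dp":[0,-0.4,-0.8],"twist":0,"fingers":0},{"dp":[0,-0.8,-1.6],"twist":0,"fingers":0},{"dp":[0,-2,-5],"twist":0,"fingers":0},{"dp":[-3,-6,-9],"twist":0,"fingers":0},{"dp":[-3,-9,-12],"twist":0,"fingers":0},{"dp":[-3,-9,-12],"twist":0,"fingers":0}]'
python3 - <<'E'
from tray import *
for n in('wrist','top'):
    c=cam(n);P=cloud(c).reshape(-1,3);q=(P@R-o_q)*1000;g=c['pixels'].reshape(-1,3).astype(int)
    if n=='wrist':cv2.imwrite('pics/w9.png',c['pixels'])
    h=q[(np.abs(q[:,0]-10)<16)&(np.abs(q[:,1]-78)<9)&(q[:,2]>70)&(q[:,2]<100)]
    A=np.c_[h[:,:2],np.ones(len(h))];k=np.linalg.lstsq(A,h[:,2],rcond=None)[0]
    print(n,'head',len(h),np.median(h,0),k)
    b=(np.abs(q[:,0]-0)<46)&(q[:,2]>32)&(q[:,2]<39)
    for nm,y0,y1 in(('b',-2,64),('a',-66,-8)):
        h=q[b&(q[:,1]>y0)&(q[:,1]<y1)&((np.abs(q[:,0])>22))]
        if len(h)>50: print(nm,len(h),np.median(h[:,2]),np.linalg.lstsq(np.c_[h[:,:2],np.ones(len(h))],h[:,2],rcond=None)[0])
    f=q[(np.abs(q[:,0]+30)<15)&(q[:,2]>5)&(q[:,2]<31)&(q[:,1]>55)&(q[:,1]<70)]
    if len(f)>5: print('blockface',len(f),np.median(f[:,1]))
E
```

```text
time_s: 20.38
tool_pos: [0.4295, -0.1681, 0.2415]
tool_rot: [179.7, -0.0, 104.7]
force: [0.4, 0.5, -0.1]
grip_width: 0.0004
grasp_force: 0.0
wrist head 746 [10.62306114 78.19659627 80.25783387] [1.33148444e-03 1.89070933e-03 8.00604767e+01]
b 2655 35.74038025174187 [-3.39171066e-03 -6.45946251e-03  3.59197892e+01]
a 1058 35.571982029271936 [-4.79043501e-03 -2.36749451e-02  3.50488095e+01]
blockface 74 62.149355852222726
top head 97 [10.22841539 77.87023156 79.9662623 ] [-2.68471156e-03  1.08073961e-02  7.91323693e+01]
b 351 35.608557897214624 [-1.50580001e-03 -5.64323775e-03  3.56810580e+01]
a 332 35.51626543946572 [-3.00102603e-03 -5.63872815e-04  3.55770124e+01]
```

View pics/w9.png

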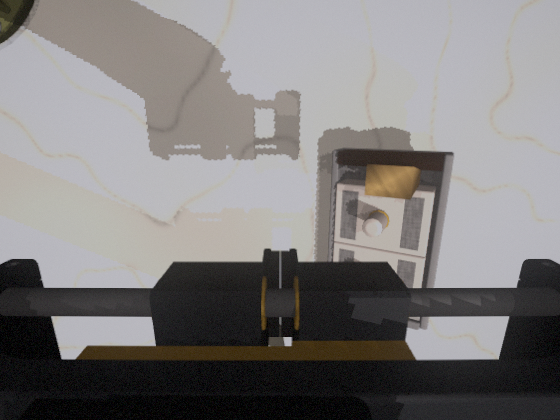

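The wrist view shows the wedge seated at (392,180) against the cheek. Its head is 80 mm off the floor, which is home, and level to within 0.01. Block_b has shifted about 2.6 mm into the spring, both blocks lie flat, and the robot is clear.

```bash
python3 -c "
from cell import env
print(env.sign_off())"
```

```text
the job is handed in; nothing more can be done
None
```

The wedge is driven home in the gap at the bevelled end, its head 80 mm off the tray floor and square to it, with both blocks flat and locked tight against the spring (block_b moved about 2.6 mm into it); the job is handed in at about 20 s of the 67 s allowed, but sign-off gave no verdict back.

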